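Screw the eyepiece back into the bench magnifier

TASK

Refit the magnifier's eyepiece so that the gouge's edge can be inspected: set it level in the mouth of the stand's ring, turn it backward (counterclockwise from above) until you feel it drop a step into the start of the thread, then screw it forward (clockwise) until its flange lies flush on the ring all round, and let go. Be gentle: the thread must not be forced, and nothing else on the bench may be pushed about.

Things in the scene. Friction and masses are not known exactly. Their poses are not given: they have to be found in the camera images.
- eyepiece: Magnifier lens in a mount, about 120 g, standing upright on the bench. Origin: centre of its underside, z up. Aluminium skirt 47 mm across (its lowest 2 mm narrow to 44) up to 12.5 mm; aluminium flange 66 mm across from 12.5 to 16.5 mm; above it a ribbed black grip 51 mm across up to 38 mm, where to take it; domed glass to 41 mm. It looks alike all round.
- eyepiece_lugs (a point): Point on the eyepiece's axis, 3.1 mm above its underside, level with the undersides of the three thread lugs on its skirt, 120 degrees apart: each 4 mm wide, 2.8 mm high, standing 4.6 mm out.
- ring_mouth (a point): Centre of the top face of the stand's level ring, 130 mm above the bench; z up. Mouth 59 mm wide, thread bore below it 50 mm, so the skirt has 1.5 mm play all round; 72 mm outside, 81 mm with the clamp band. The frame turns with the stand, but the starts of the thread lie at another, unmarked angle each time. Screwed home, the eyepiece's origin is 12.5 mm below this point.
- thread (a point): Point on the ring's axis 2 mm below its top face, level with the crests. Right-hand thread, three starts, lead 12 mm a turn. Set down, the lugs ride on ramps that rise as they turn counterclockwise: flange 4.5 to 7.5 mm over the ring. At a ramp's upper end, never over 110 degrees back, they drop some 5 mm into the starts: flange 1.7 to 2.3 mm over the ring. Rarely they go in at once.
- ring_stop (a point): Point on the ring's axis 4.9 mm below its top face, level with the ramps' lower ends, where blocks 2 mm higher stop forward turning: forcing it there spoils the thread. Turned back off a block's top, the eyepiece falls 2 mm onto a ramp: not yet the start. From the starts, about 50 to 70 degrees clockwise bring the flange down on the ring; about 24 degrees more and the thread tightens hard.
- magnifier: Stand of the bench magnifier, fixed to the bench: grey base plate 165 x 120 x 14 mm with a white disc, a 16 mm pillar behind, and the ring held over the disc. Origin on the bench under the ring's axis; x points to the pillar, 78 mm off, which ends below the ring's top.
- edge_gouge: carving gouge with a dark wooden handle, 207 mm long, lying on the bench; a bystander. Origin at the centre of its underside.
- oil_stone: grey whetstone, 53 x 63 x 9 mm, lying on the bench; a bystander. Origin at the centre of its underside.
- tub: cream paste tub, 72 mm across, 42 mm high; a bystander. Origin at the centre of its underside.
- tape_roll: roll of masking tape, 91 mm across, 25 mm high; a bystander. Origin at the centre of its underside.
- spool: brown thread spool, 42 mm across, 45 mm high; a bystander. Origin at the centre of its underside.
- sander: brown sanding block, 71 x 100 x 25 mm; a bystander. Origin at the centre of its underside.
- block: pale wood offcut, 58 x 64 x 23 mm; a bystander. Origin at the centre of its underside.
There are look-alikes about, which are no part of the job. What is shaped like the eyepiece but orange or purple is not meant.

How it is judged (in metres and radians):
On the way:
1. the eyepiece enters the ring's mouth upright: its underside 0.5 to 10 mm below the ring's top face, within 4 mm of the axis (z of eyepiece in the frame of ring_mouth between -0.01 and -0.0005 m and horizontal distance between eyepiece and ring_mouth below 0.004 m and angle between eyepiece's own z axis and vertical below 0.12 rad), for 0.05 s.
At the end, for the whole second after the job is handed in: The eyepiece is screwed into the ring with its flange flush on the ring's top face (within 0.8 mm), centred within 2.5 mm, tilted less than 0.03 rad, at rest and released (z of eyepiece in the frame of ring_mouth below -0.0117 m and horizontal distance between eyepiece and ring_mouth below 0.0025 m and angle between eyepiece's own z axis and vertical below 0.03 rad and linear speed of eyepiece below 0.01 m/s); the robot touches nothing.
It fails at once if the thread is forced: eyepiece and stand press on each other with over 40 N (contact force between eyepiece and magnifier above 40 N).
It fails at once if the gouge, whetstone, paste tub, tape roll, thread spool, sanding block or wood offcut is pushed more than 20 mm (distance of any of edge_gouge, oil_stone, tub, tape_roll, spool, sander, block from where it was at the start of the episode above 0.02 m).
It also fails if it takes over 58 s, if anything falls off the work surface, if the arm or the gripper's body presses on something with over 40 N, if the wrist force passes 120 N, or if a joint passes its speed limit or range.

ROBOT

A 6-joint arm with a two-finger parallel gripper is mounted at the origin on a cart in front of the work surface, level with it; the furniture and walls round the work are solid. World frame = base frame: x ahead of the robot, y to its left, z up, the work surface at z = 0. Lengths are in mm, angles in degrees, forces in N, time in s.
With the tool pointing down it reaches from about 350 to 850 mm from the base axis. Payload 8.1 kg.
Tool frame: the origin (TCP) lies midway between the tips of the shut fingers; the grasp point (between the pads) lies 19 mm behind it; z points along the fingers, y is the line along which they close (so a half turn about z gives the same grasp; the last joint's range is limited). The gripper opens to 85 mm and grips with 20 to 120 N. Pads are 22 mm wide; open, the fingers measure 114 mm over their backs; the gripper's body (76 mm by 85 mm) begins 54 mm behind the grasp point. The pads swing forward as they close: fully open they stand 13 mm farther back than shut.
Start: joints at [60.023, 7.471, 85.268, -0, 87.261, -4.893], TCP at [254.349, 543.426, 231.292] pointing down, gripper open.
Joint ranges: [-169.43, 169.43], [-51.17, 129.36], [1.28, 143.12], [-76.62, 256.62], [0, 156.53], [-152.29, 152.29]. Speed limits (degrees/s): [136.94, 136.94, 159.86, 180, 180, 180].

INTERFACE

Orientations are given as [roll, pitch, yaw] about the fixed x, y, z axes, in that order (R = Rz(yaw) Ry(pitch) Rx(roll)).
In Python, from bench import sense, snapshot, order, finder gives the robot as it stands.
- The arm moves only by the tool send_rows, never from a script. Its argument "steps" is a list of rows, each a list of 2 entries, a list of its own where there are three numbers: the shift along the world's x, y, z in units of 30 mm (1.0 is 30 mm), then the turn, a rotation vector about the world's x, y, z in rad. In form: [[[dx, dy, dz], [wx, wy, wz]], ...]. A call has 1 to 10 rows; each row is the pose to reach, as a shift and turn from the pose commanded when the call began; what a row does not reach only later rows make up. A row lasts 1/8 s, in which the tool goes at most 62.5 mm and 10.7 degrees, less where a joint would pass 70% of its speed; a pose out of reach is approached as far as the arm can. A call with a gripper value outside its range is refused whole. "fingers" is the closure, from 0 (fully open) to 1 (shut), set as the call begins (left out, the last holds). The fingers move at their own pace and stop on an object; "squeeze" is the grip in N (left out, the last holds). Time passes only in rows, so rows that repeat a pose let the fingers close. It gives the time, the measured TCP pose, the force, the opening and the grip force at its end, in the units of the state.
- sense(): the state, without advancing time (a new reading comes with each control period).
- snapshot(name): name is "side" or "top"; returns a dict with "img" (420x560x3 uint8, red, green, blue), "K" (3x3 intrinsics, pixels), "k1" (the pictures are not rectified: a ray, as slopes to the right and down, at radius r is drawn at 1 + k1 r^2 times it, then the intrinsics apply), "pose" (4x4, takes a point from camera to world coordinates). Camera axes: x right, y up, looking along -z (the intrinsics and any distortion apply to the point x, -y, -z); pixel columns grow to the right and rows downward; lengths in mm; the calibration is good to about 2 mm. A picture is of the moment at which its call begins. There is no depth.
- order.hand_in(): hands the job in; it is judged then, once.
Trained networks look in the newest picture that a camera, given by its name, has taken for a name from the list of things; names that differ only in an ending like _2 or _b are one class to them, and where a whole thing is asked for, a point or a joint stands for the part that bears it (a point fixed in the world has none). Each returns a list of dicts, best first, with "confidence" (0 to 1); they miss things now and then, are a little off and sometimes report something else, mostly with a low value. They report only what shows in the picture. A call takes as long as a camera call. They do not tell look-alikes from the thing itself.
- finder.find_in(label, camera): "box" ([left, top, width, height] as shares, 0 to 1, of the picture: columns of its width, rows of its height, round what is visible of it).
- finder.trace(label, camera): "mask" (420x560 bool, what is visible of it) and "box" ([left, top, width, height] as shares, 0 to 1, of the picture: columns of its width, rows of its height, round what is visible of it).
- finder.pinpoint(label, camera): "at" ([column, row] as shares, 0 to 1, of the picture: columns of its width, rows of its height: a listed point, or the origin of a listed thing).
The state is a dict: "time": time; "joint_pos": joint angles; "qd": joint speeds; "joint_efforts": joint torques, N m; "tool_pos": TCP position; "tcp_rot": TCP orientation; "ft_force": force on the tool from outside, world axes, zero at the start; "wrist_torque": the same for the moment, N m; "finger_gap": finger opening in mm; "grip_force": force on a finger pad.
Only numpy, scipy, OpenCV 4.12 (cv2) and the standard library are available. Lean on these libraries where they do the work, as an engineer would, in place of code of your own. Each camera call takes 0.05 s, during which the arm holds its last target. There are 200 camera calls.

## Working session

There is one attempt and no reset: what is moved stays moved. The work goes in short steps, Python scripts to look and compute and a tool call to move; the robot and the scene stay as the last step left them, time stands still between calls to the robot, and variables do not carry over. Pictures are saved under pics/ and viewed, at most 10 in all, crops included, and the job is handed in when it is done.

Besides the shell and the picture viewer there is one more tool, called after "Call:" as name([rows], argument=value, ...), one row to a line, values as JSON. send_rows: Moves the arm, as the interface text tells. Its arguments: {"type":"object","properties":{"steps":{"type":"array"},"fingers":{"type":"number"},"squeeze":{"type":"number"}},"required":["steps"]}

```bash
mkdir -p pics; cat > h.py <<'E'
import numpy as np, cv2
from bench import sense, snapshot, order, finder
def ray(s,u,v):
    K=s["K"];d=np.array([(u-K[0,2])/K[0,0],(v-K[1,2])/K[1,1]]);p=d.copy()
    for _ in range(20): p=d/(1+s["k1"]*(p@p))
    T=np.array(s["pose"]);return T[:3,3],T[:3,:3]@np.array([p[0],-p[1],-1])
def onz(s,u,v,z):
    o,r=ray(s,u,v);return o+r*(z-o[2])/r[2]
def tri(a,b):
    (o1,r1),(o2,r2)=a,b
    t=np.linalg.lstsq(np.c_[r1,-r2],o2-o1,rcond=None)[0]
    p,q=o1+t[0]*r1,o2+t[1]*r2
    return (p+q)/2,np.linalg.norm(p-q)
E
python3 - <<'E'
from h import *
S={}
for c in("top","side"):
    s=S[c]=snapshot(c);cv2.imwrite(f"pics/{c}0.png",s["img"][:,:,::-1]);print(c,np.round(s["pose"],2).tolist(),s["K"][0,0],s["k1"])
for c in S:
  for l in("eyepiece","ring_mouth","magnifier","edge_gouge","oil_stone","tub","tape_roll","spool","sander","block"):
    for d in finder.pinpoint(l,c)[:4]:
        u,v=d["at"][0]*560,d["at"][1]*420
        print(c,l,round(d["confidence"],2),round(u),round(v),onz(S[c],u,v,130 if l=="ring_mouth" else 0).round())
print(sense())
E
```

```text
top [[-0.03, 0.99, -0.15, 324.92], [-1.0, -0.03, 0.01, 53.75], [0.01, 0.15, 0.99, 1749.86], [0.0, 0.0, 0.0, 1.0]] 503.70044628663254 -0.026928897072035586
side [[0.93, 0.19, -0.3, 234.95], [-0.36, 0.5, -0.79, -852.26], [-0.0, 0.85, 0.53, 687.88], [0.0, 0.0, 0.0, 1.0]] 392.9170295509122 0.011953835889758659
top eyepiece 0.83 217 252 [437. 262.   0.]
top eyepiece 0.8 209 220 [549. 290.   0.]
top eyepiece 0.77 237 277 [348. 197.   0.]
top eyepiece 0.57 248 242 [470. 157.   0.]
top ring_mouth 0.58 311 202 [584. -60. 130.]
top magnifier 0.63 306 204 [597. -53.   0.]
top edge_gouge 0.68 150 225 [536. 497.   0.]
top oil_stone 0.63 359 185 [ 660. -241.    0.]
top oil_stone 0.55 367 219 [ 537. -264.    0.]
top tub 0.76 163 253 [438. 450.   0.]
top tub 0.51 155 228 [529. 478.   0.]
top tape_roll 0.74 356 184 [ 663. -233.    0.]
top spool 0.6 316 160 [756. -94.   0.]
top spool 0.34 150 225 [539. 497.   0.]
top spool 0.26 312 198 [619. -74.   0.]
top sander 0.56 405 211 [ 564. -401.    0.]
top sander 0.21 162 255 [432. 454.   0.]
top block 0.48 217 252 [437. 262.   0.]
side eyepiece 0.86 234 219
[... 631 characters left out ...]
72.    0.]
{'time': 1.1, 'joint_pos': array([ 6.00247131e+01,  7.47063851e+00,  8.52669195e+01,  1.91729219e-03,
        8.72597836e+01, -4.89282745e+00]), 'qd': array([-0.0322544 , -0.01559247,  0.01361628, -0.12246052,  0.02928794,
        0.0061471 ]), 'joint_efforts': array([ 9.90134031e-04, -5.69357228e+01, -5.00855613e+01, -3.25104966e-04,
        1.55570469e-03, -8.24859831e-05]), 'tool_pos': array([254.33104105, 543.45438293, 231.30617708]), 'tcp_rot': array([ 1.79997188e+02, -1.68138474e-03,  1.54917449e+02]), 'ft_force': array([ 0.23818026, -0.04547403,  0.32344788]), 'wrist_torque': array([-0.0206523 ,  0.00855871,  0.00129115]), 'grip_force': 0.0, 'finger_gap': 85.72374385615609}
```

```bash
python3 - <<'E'
import cv2
a=cv2.imread("pics/top0.png")[130:310,130:430];cv2.imwrite("pics/topc.png",cv2.resize(a,(800,480),interpolation=3))
a=cv2.imread("pics/side0.png")[130:310,130:430];cv2.imwrite("pics/sidec.png",cv2.resize(a,(800,480),interpolation=3))
E
```

```text
(no output)
```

View pics/topc.png

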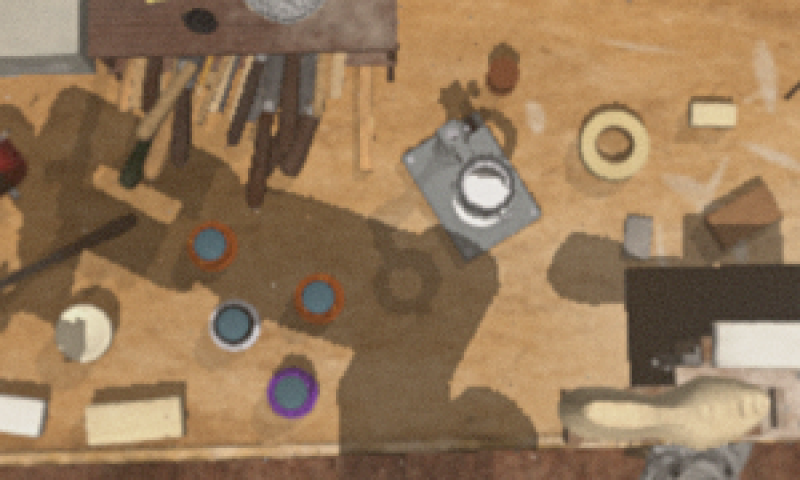

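View pics/sidec.png

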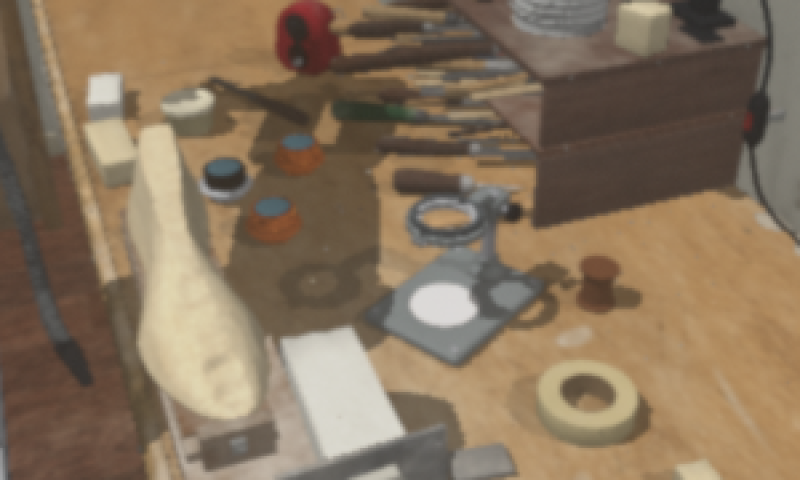

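The top crop shows four eyepiece-shaped things, in full-picture pixels: silver flange with black grip (218,252), orange (209,221), orange (249,242) and purple (239,277). Only (218,252) fits the aluminium and black description. In the side picture it is at (214,197). I'll confirm it in one crop and refine the positions.

```bash
python3 - <<'E'
from h import *
a=cv2.imread("pics/top0.png")[232:272,190:250];b=cv2.imread("pics/side0.png")[180:220,185:245]
cv2.imwrite("pics/conf.png",cv2.resize(np.hstack([a,b]),(780,260),interpolation=3))
for i in range(3):
  R={}
  for c in("top","side"):
    s=snapshot(c)
    for l in("eyepiece","ring_mouth","thread","magnifier"):
      z={"ring_mouth":130,"thread":128}.get(l,0)
      for d in finder.pinpoint(l,c):
        u,v=d["at"][0]*560,d["at"][1]*420;p=onz(s,u,v,z)
        if np.hypot(*(p[:2]-((437,264) if l=="eyepiece" else (588,-58))))<25:
          R[c,l]=ray(s,u,v);print(c,l,p.round(1));break
  for l in("eyepiece","ring_mouth"):
    if ("top",l) in R and ("side",l) in R: print(l,[np.round(x,1) for x in tri(R["top",l],R["side",l])])
E
```

```text
top eyepiece [449.9 260.7   0. ]
top ring_mouth [585.1 -67.7 130. ]
top thread [598.9 -59.4 128. ]
top magnifier [596.6 -54.4   0. ]
side eyepiece [432.5 264.1   0. ]
side ring_mouth [582.4 -74.3 130. ]
side thread [594.5 -53.  128. ]
side magnifier [586.2 -64.7   0. ]
eyepiece [array([441. , 261.7,   1.1]), np.float64(17.7)]
ring_mouth [array([585.6, -68. , 125.4]), np.float64(0.5)]
top eyepiece [445.4 251.6   0. ]
top thread [595.6 -72.8 128. ]
top magnifier [588.4 -58.4   0. ]
side eyepiece [437.3 264.2   0. ]
side ring_mouth [592.4 -63.8 130. ]
side thread [591.6 -54.5 128. ]
side magnifier [586.1 -71.3   0. ]
eyepiece [array([440. , 251.4,   7.7]), np.float64(9.9)]
top eyepiece [442.9 259.6   0. ]
top ring_mouth [577.5 -57.5 130. ]
top thread [599.8 -66.  128. ]
top magnifier [587.6 -60.6   0. ]
side eyepiece [436.7 265.9   0. ]
side ring_mouth [601.8 -48.  130. ]
side thread [588.6 -59.7 128. ]
side magnifier [590.  -58.6   0. ]
eyepiece [array([439.2, 259.6,   3.7]), np.float64(7.0)]
ring_mouth [array([585.6, -60.1, 138.9]), np.float64(19.8)]
```

View pics/conf.png

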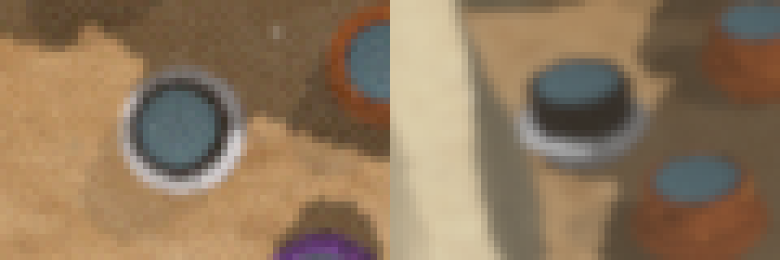

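The crop confirms it: silver flange and black grip (left: top view, right: side view), unlike the orange and purple ones beside it. The network points scatter too much, so I'll fit the known circles to the image edges.

```bash
cat >> h.py <<'E'
from scipy.ndimage import map_coordinates, gaussian_filter
from scipy.optimize import minimize
def proj(s,P):
    T=np.array(s["pose"]);q=(P-T[:3,3])@T[:3,:3];p=np.c_[q[:,0],-q[:,1]]/-q[:,2:]
    p*=1+s["k1"]*(p**2).sum(1,keepdims=True);K=s["K"]
    return p*[K[0,0],K[1,1]]+[K[0,2],K[1,2]]
def mean(c,n=4):
    S=[snapshot(c) for _ in range(n)];s=S[0];s["m"]=np.mean([x["img"].astype(float) for x in S],0);return s
A=np.radians(np.arange(0,360,3))
def circ(x,y,z,r): return np.c_[x+r*np.cos(A),y+r*np.sin(A),np.full(A.size,z)]
def score(s,x,y,cs):
    "sum over circles (z,r) of colour step across the circle, robust per-angle"
    t=0
    for z,r in cs:
        a=proj(s,circ(x,y,z,r-3));b=proj(s,circ(x,y,z,r+3))
        I=lambda p:np.stack([map_coordinates(s["m"][:,:,k],[p[:,1],p[:,0]],order=1) for k in range(3)],1)
        t+=np.minimum(np.linalg.norm(I(a)-I(b),axis=1),80).mean()
    return t
def fit(ss,cs,x0,R=8):
    g=np.arange(-R,R+.1,.5);M=np.array([[sum(score(s,x0[0]+i,x0[1]+j,cs) for s in ss) for j in g] for i in g])
    M=gaussian_filter(M,1);i,j=np.unravel_index(M.argmax(),M.shape);return (x0[0]+g[i],x0[1]+g[j],round(M.max(),1))
E
python3 - <<'E'
from h import *
t,s=mean("top"),mean("side")
np.savez("m0.npz",t=t["m"],s=s["m"])
for n,ss in(("top",[t]),("side",[s]),("both",[t,s])):
    print(n,"eye",fit(ss,[(16.5,33),(38,25.5)],(438,263)),"flange",fit(ss,[(16.5,33)],(438,263)),"grip",fit(ss,[(38,25.5)],(438,263)))
    print(n,"ring",fit(ss,[(130,36),(130,29.5)],(588,-60),12),"outer",fit(ss,[(130,36)],(588,-60),12),"inner",fit(ss,[(130,29.5)],(588,-60),12))
E
```

```text
top eye (np.float64(438.0), np.float64(259.5), np.float64(136.2)) flange (np.float64(436.5), np.float64(257.0), np.float64(58.8)) grip (np.float64(437.5), np.float64(258.5), np.float64(78.8))
top ring (np.float64(579.5), np.float64(-57.0), np.float64(134.7)) outer (np.float64(588.0), np.float64(-58.5), np.float64(63.2)) inner (np.float64(593.5), np.float64(-63.5), np.float64(79.8))
side eye (np.float64(434.5), np.float64(255.0), np.float64(83.1)) flange (np.float64(434.0), np.float64(271.0), np.float64(43.9)) grip (np.float64(435.0), np.float64(257.5), np.float64(46.8))
side ring (np.float64(588.0), np.float64(-68.0), np.float64(91.3)) outer (np.float64(584.0), np.float64(-70.5), np.float64(48.9)) inner (np.float64(590.0), np.float64(-66.5), np.float64(59.3))
both eye (np.float64(436.0), np.float64(257.0), np.float64(210.2)) flange (np.float64(435.5), np.float64(256.5), np.float64(91.8)) grip (np.float64(437.0), np.float64(258.0), np.float64(121.5))
both ring (np.float64(592.5), np.float64(-62.5), np.float64(213.4)) outer (np.float64(588.0), np.float64(-58.5), np.float64(101.0)) inner (np.float64(592.5), np.float64(-64.0), np.float64(133.4))
```

Call:
send_rows([
  [[0.6,-0.95,0],[0,0,0]],
  [[1.5,-2.4,-0.5],[0,0,0]],
  [[2.6,-4.0,-1.2],[0,0,0]],
  [[3.7,-5.7,-2.0],[0,0,0]],
  [[4.8,-7.4,-2.8],[0,0,0]],
  [[5.6,-8.7,-3.5],[0,0,0]],
  [[6.1,-9.47,-3.9],[0,0,0]],
  [[6.1,-9.47,-3.9],[0,0,0]],
], fingers=0)

```text
time: 4.0
tool_pos: [437.5, 257.3, 113.1]
tcp_rot: [-179.9, -0.1, 154.7]
ft_force: [-0.6, 0.7, 0.3]
finger_gap: 85.2
grip_force: 0.0
```

Call:
send_rows([
  [[0,0,-0.8],[0,0,0]],
  [[0,0,-1.8],[0,0,0]],
  [[0,0,-2.7],[0,0,0]],
  [[0,0,-3.2],[0,0,0]],
  [[0,0,-3.28],[0,0,0]],
  [[0,0,-3.28],[0,0,0]],
], fingers=0)

```text
time: 4.75
tool_pos: [437.9, 259.9, 16.8]
tcp_rot: [179.9, 0.0, 154.9]
ft_force: [0.0, 0.2, 0.9]
finger_gap: 85.4
grip_force: 0.0
```

Call:
send_rows([
  [[0,0,0],[0,0,0]],
  [[0,0,0],[0,0,0]],
  [[0,0,0],[0,0,0]],
  [[0,0,0],[0,0,0]],
  [[0,0,0],[0,0,0]],
  [[0,0,0],[0,0,0]],
], fingers=0.5, squeeze=20)

```text
time: 5.5
tool_pos: [438.0, 259.6, 16.8]
tcp_rot: [179.9, 0.0, 154.9]
ft_force: [-0.7, -0.7, 6.7]
finger_gap: 50.0
grip_force: 20.2
```

Call:
send_rows([
  [[0,0,0],[0,0,0]],
  [[0,0,0],[0,0,0]],
  [[0,0,0.06],[0,0,-0.1]],
  [[0,0,0.06],[0,0,-0.28]],
  [[0,0,0.06],[0,0,-0.46]],
  [[0,0,0.06],[0,0,-0.64]],
  [[0,0,0.06],[0,0,-0.82]],
  [[0,0,0.06],[0,0,-1.0]],
  [[0,0,0.06],[0,0,-1.18]],
  [[0,0,0.06],[0,0,-1.36]],
], fingers=0)

```text
time: 6.75
tool_pos: [437.2, 259.2, 17.5]
tcp_rot: [-180.0, 0.0, 76.7]
ft_force: [-0.1, -1.1, 0.8]
finger_gap: 85.3
grip_force: 0.0
```

Call:
send_rows([
  [[0,0,0],[0,0,-0.16]],
  [[0,0,0],[0,0,-0.26]],
  [[0,0,0],[0,0,-0.26]],
  [[0,0,0],[0,0,-0.26]],
])

```text
time: 7.25
tool_pos: [437.3, 259.3, 17.6]
tcp_rot: [-180.0, 0.0, 62.2]
ft_force: [-0.4, 1.3, 0.5]
finger_gap: 85.6
grip_force: 0.0
```

Call:
send_rows([
  [[0,0,0],[0,0,0]],
  [[0,0,0],[0,0,0]],
  [[0,0,0],[0,0,0]],
  [[0,0,0],[0,0,0]],
  [[0,0,0],[0,0,0]],
  [[0,0,0],[0,0,0]],
], fingers=0.6, squeeze=40)

```text
time: 8.0
tool_pos: [437.7, 259.5, 18.0]
tcp_rot: [180.0, -0.0, 62.1]
ft_force: [0.5, 1.1, 4.6]
finger_gap: 49.4
grip_force: 41.7
```

Call:
send_rows([
  [[0,0,0.3],[0,0,0]],
  [[0,0,1.2],[0,0,0]],
  [[0.2,-0.5,2.4],[0,0,0]],
  [[0.8,-1.7,3.6],[0,0,0]],
  [[1.5,-3.2,4.6],[0,0,0]],
  [[2.3,-4.8,5.3],[0,0,0]],
  [[3.1,-6.5,5.5],[0,0,0]],
  [[3.7,-8.0,5.5],[0,0,0]],
  [[3.9,-8.3,5.5],[0,0,0]],
  [[3.9,-8.3,5.5],[0,0,0]],
])

```text
time: 9.25
tool_pos: [554.0, 10.1, 182.3]
tcp_rot: [-179.9, 0.0, 62.0]
ft_force: [0.0, 0.9, -1.2]
finger_gap: 49.7
grip_force: 41.8
```

```bash
python3 - <<'E'
from h import *
m=np.load("m0.npz");o=[]
for c,k in(("top","t"),("side","s")):
    s=snapshot(c);s["m"]=m[k];x,y=588,-61
    p=proj(s,np.array([[x,y,130.]]))[0].round().astype(int)
    u0,v0=p[0]-20,p[1]-20;f=10
    im=cv2.resize(m[k][v0:v0+40,u0:u0+40].astype(np.uint8)[:,:,::-1],(400,400),interpolation=cv2.INTER_CUBIC)
    for z,r,col in((130,36,(0,0,255)),(130,29.5,(0,255,0))):
        q=((proj(s,circ(x,y,z,r))-[u0,v0]+.5)*f).astype(int);cv2.polylines(im,[q],True,col,1)
    print(c,u0,v0);o.append(im)
cv2.imwrite("pics/ring.png",np.hstack(o))
E
```

```text
top 291 180
side 276 189
```

View pics/ring.png

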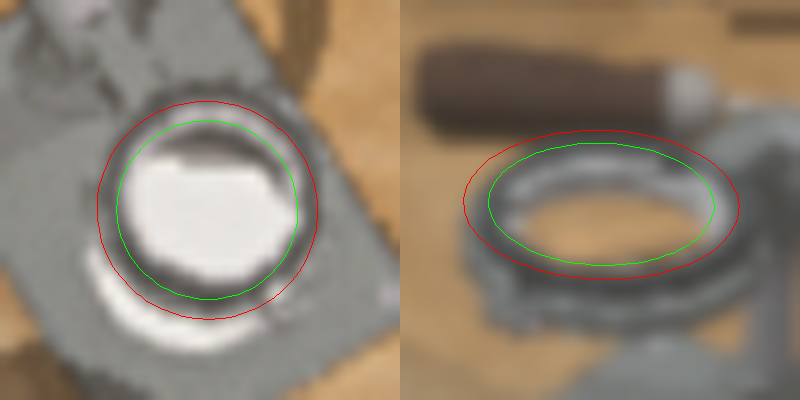

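The overlay was centred on (588,-61). In the top crop (left) the ring sits about 1.5 px higher than the overlay, which is +5 mm in x. In the side crop (right) it sits about 0.6 px lower. That puts the axis near (592.5,-62.5), which agrees with the inner-circle fit. I'll hover above it.

Call:
send_rows([
  [[0.4,-0.8,0],[0,0,0]],
  [[0.8,-1.6,0],[0,0,0]],
  [[1.15,-2.2,-0.3],[0,0,0]],
  [[1.27,-2.43,-0.7],[0,0,0]],
  [[1.27,-2.43,-0.95],[0,0,0]],
  [[1.27,-2.43,-0.95],[0,0,0]],
  [[1.27,-2.43,-0.95],[0,0,0]],
])

```text
time: 10.22
tool_pos: [592.4, -61.8, 154.5]
tcp_rot: [180.0, -0.0, 62.1]
ft_force: [-0.6, 0.1, -1.5]
finger_gap: 49.4
grip_force: 41.9
```

```bash
python3 - <<'E'
from h import *
st=sense();x,y,Z=st["tool_pos"];zb=Z-18;print(st["tool_pos"],st["ft_force"],zb)
o=[]
for c in("top","side"):
    s=mean(c,3)
    p=proj(s,np.array([[x,y,130.]]))[0].round().astype(int);h=20
    u0,v0=p[0]-h,p[1]-h
    im=cv2.resize(s["m"][v0:v0+40,u0:u0+40].astype(np.uint8)[:,:,::-1],(400,400),interpolation=cv2.INTER_CUBIC)
    for z,r,col in((130,36,(0,0,255)),(zb+14.5,33,(0,255,0))):
        q=((proj(s,circ(x,y,z,r))-[u0,v0]+.5)*10).astype(int);cv2.polylines(im,[q],True,col,1)
    o.append(im)
    print(c,"flange",fit([s],[(zb+14.5,33)],(x,y),6))
cv2.imwrite("pics/hov.png",np.hstack(o))
E
```

```text
[592.36934368 -61.8019391  154.48723714] [-0.571403    0.0678751  -1.53430449] 136.48723714456227
top flange (np.float64(598.3693436812998), np.float64(-55.80193909921726), np.float64(32.3))
side flange (np.float64(586.8693436812998), np.float64(-67.80193909921726), np.float64(31.3))
```

View pics/hov.png

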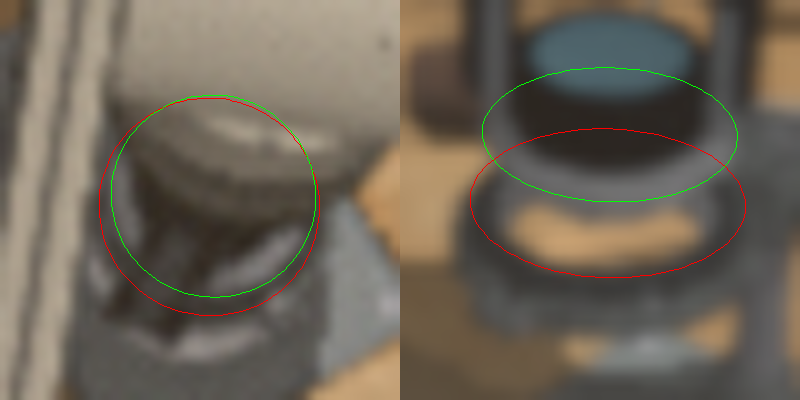

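The side crop shows the flange (green) where the calibration puts it, and the ring's near inner rim at (605,262) where it was predicted. The alignment looks good to about 2 mm. Lowering gently.

Call:
send_rows([
  [[0,0,-0.06],[0,0,0]],
  [[0,0,-0.12],[0,0,0]],
  [[0,0,-0.18],[0,0,0]],
  [[0,0,-0.24],[0,0,0]],
  [[0,0,-0.26],[0,0,0]],
  [[0,0,-0.26],[0,0,0]],
])

```text
time: 11.28
tool_pos: [592.4, -62.6, 146.3]
tcp_rot: [-180.0, 0.0, 62.1]
ft_force: [0.1, 0.1, -1.3]
finger_gap: 49.6
grip_force: 41.9
```

Call:
send_rows([
  [[0,0,-0.015],[0,0,0]],
  [[0,0,-0.03],[0,0,0]],
  [[0,0,-0.03],[0,0,0]],
])

```text
time: 11.65
tool_pos: [592.4, -62.6, 145.4]
tcp_rot: [-180.0, 0.0, 62.1]
ft_force: [1.2, 0.5, -1.3]
finger_gap: 49.3
grip_force: 41.9
```

Call:
send_rows([
  [[0,0,-0.015],[0,0,0]],
  [[0,0,-0.03],[0,0,0]],
  [[0,0,-0.03],[0,0,0]],
])

```text
time: 12.02
tool_pos: [592.4, -62.6, 144.5]
tcp_rot: [-180.0, 0.0, 62.1]
ft_force: [0.4, -0.1, -2.5]
finger_gap: 49.5
grip_force: 41.9
```

Call:
send_rows([
  [[0,0,-0.015],[0,0,0]],
  [[0,0,-0.03],[0,0,0]],
  [[0,0,-0.03],[0,0,0]],
])

```text
time: 12.4
tool_pos: [592.4, -62.5, 143.6]
tcp_rot: [-180.0, 0.0, 62.1]
ft_force: [0.0, 0.7, -0.9]
finger_gap: 49.9
grip_force: 41.9
```

Call:
send_rows([
  [[0,0,-0.015],[0,0,0]],
  [[0,0,-0.03],[0,0,0]],
  [[0,0,-0.03],[0,0,0]],
])

```text
time: 12.78
tool_pos: [592.5, -62.6, 142.9]
tcp_rot: [180.0, -0.0, 62.1]
ft_force: [-0.5, -0.0, -0.1]
finger_gap: 49.5
grip_force: 41.9
```

Call:
send_rows([
  [[0,0,-0.01],[0,0,0]],
  [[0,0,-0.02],[0,0,0]],
  [[0,0,-0.02],[0,0,0]],
])

```text
time: 13.15
tool_pos: [592.5, -62.7, 142.3]
tcp_rot: [180.0, 0.0, 62.1]
ft_force: [-0.2, -1.8, -0.7]
finger_gap: 49.5
grip_force: 41.9
```

Call:
send_rows([
  [[0,0,-0.01],[0,0,0]],
  [[0,0,-0.02],[0,0,0]],
  [[0,0,-0.02],[0,0,0]],
])

```text
time: 13.52
tool_pos: [592.6, -62.7, 142.1]
tcp_rot: [180.0, -0.0, 62.1]
ft_force: [-3.4, -1.5, 5.4]
finger_gap: 49.5
grip_force: 42.4
```

Call:
send_rows([
  [[-0.02,-0.01,0],[0,0,0]],
  [[-0.03,-0.015,0],[0,0,0]],
  [[-0.03,-0.015,0],[0,0,0]],
])

```text
time: 13.9
tool_pos: [592.3, -62.9, 142.1]
tcp_rot: [179.9, -0.0, 62.1]
ft_force: [2.5, 0.6, 4.3]
finger_gap: 49.4
grip_force: 42.3
```

```bash
python3 -c "
from h import *
s=sense();print(s['ft_force'].round(1),s['wrist_torque'].round(3),s['tool_pos'].round(2),s['tcp_rot'].round(2))"
```

```text
[2.5 0.6 4.3] [ 0.082 -0.564 -0.017] [592.25 -62.9  142.07] [ 1.7992e+02 -5.0000e-02  6.2100e+01]
```

Call:
send_rows([
  [[0,0,0],[0,0,0.06]],
  [[0,0,0],[0,0,0.12]],
  [[0,0,0],[0,0,0.18]],
  [[0,0,0],[0,0,0.18]],
])

```text
time: 14.4
tool_pos: [592.0, -63.4, 142.4]
tcp_rot: [179.9, 0.0, 72.5]
ft_force: [0.3, -0.9, 7.1]
finger_gap: 49.3
grip_force: 42.5
```

Call:
send_rows([
  [[0,0,0],[0,0,0.06]],
  [[0,0,0],[0,0,0.12]],
  [[0,0,0],[0,0,0.18]],
  [[0,0,0],[0,0,0.18]],
])

```text
time: 14.9
tool_pos: [592.2, -63.4, 142.6]
tcp_rot: [179.9, 0.0, 82.8]
ft_force: [-0.1, -0.8, 8.2]
finger_gap: 49.4
grip_force: 42.6
```

Call:
send_rows([
  [[0,0,0.005],[0,0,0.06]],
  [[0,0,0.01],[0,0,0.12]],
  [[0,0,0.01],[0,0,0.18]],
  [[0,0,0.01],[0,0,0.18]],
])

```text
time: 15.4
tool_pos: [590.8, -62.9, 140.9]
tcp_rot: [-179.9, -0.0, 93.0]
ft_force: [0.8, -1.5, -1.1]
finger_gap: 49.7
grip_force: 41.9
```

Call:
send_rows([
  [[0,0,0],[0,0,0.06]],
  [[0,0,0],[0,0,0.12]],
  [[0,0,0],[0,0,0.18]],
  [[0,0,0],[0,0,0.18]],
])

```text
time: 15.9
tool_pos: [591.2, -63.4, 141.2]
tcp_rot: [-179.9, 0.0, 103.2]
ft_force: [2.2, -1.7, -1.7]
finger_gap: 49.7
grip_force: 41.8
```

Call:
send_rows([
  [[0,0,-0.015],[0,0,0]],
  [[0,0,-0.03],[0,0,0]],
  [[0,0,-0.03],[0,0,0]],
])

```text
time: 16.27
tool_pos: [591.5, -63.2, 141.0]
tcp_rot: [-180.0, 0.0, 103.3]
ft_force: [0.9, -3.2, -0.0]
finger_gap: 50.1
grip_force: 41.8
```

Call:
send_rows([
  [[0,0,-0.015],[0,0,0]],
  [[0,0,-0.03],[0,0,0]],
  [[0,0,-0.03],[0,0,0]],
])

```text
time: 16.65
tool_pos: [591.7, -63.1, 140.3]
tcp_rot: [180.0, 0.0, 103.3]
ft_force: [0.9, -2.9, 0.4]
finger_gap: 49.7
grip_force: 41.9
```

Call:
send_rows([
  [[0,0,-0.015],[0,0,0]],
  [[0,0,-0.03],[0,0,0]],
  [[0,0,-0.03],[0,0,0]],
])

```text
time: 17.02
tool_pos: [591.8, -63.1, 139.3]
tcp_rot: [180.0, 0.0, 103.3]
ft_force: [2.1, -3.5, 1.0]
finger_gap: 49.7
grip_force: 42.0
```

Call:
send_rows([
  [[0,0,-0.015],[0,0,0]],
  [[0,0,-0.03],[0,0,0]],
  [[0,0,-0.03],[0,0,0]],
])

```text
time: 17.4
tool_pos: [591.7, -63.1, 138.4]
tcp_rot: [180.0, 0.0, 103.3]
ft_force: [1.9, -3.8, 1.1]
finger_gap: 49.9
grip_force: 42.0
```

Call:
send_rows([
  [[0.005,-0.01,-0.01],[0,0,0]],
  [[0.005,-0.01,-0.02],[0,0,0]],
  [[0.005,-0.01,-0.02],[0,0,0]],
])

```text
time: 17.77
tool_pos: [591.7, -63.3, 137.8]
tcp_rot: [180.0, 0.0, 103.4]
ft_force: [2.4, -2.7, 2.3]
finger_gap: 49.5
grip_force: 42.2
```

Call:
send_rows([
  [[0,0,-0.01],[0,0,0]],
  [[0,0,-0.02],[0,0,0]],
  [[0,0,-0.02],[0,0,0]],
])

```text
time: 18.15
tool_pos: [591.8, -63.4, 137.7]
tcp_rot: [180.0, 0.0, 103.3]
ft_force: [0.3, -3.0, 6.0]
finger_gap: 49.5
grip_force: 42.5
```

Call:
send_rows([
  [[0,0,-0.004],[0,0,-0.06]],
  [[0,0,-0.008],[0,0,-0.12]],
  [[0,0,-0.012],[0,0,-0.18]],
  [[0,0,-0.012],[0,0,-0.18]],
])

```text
time: 18.65
tool_pos: [591.5, -62.8, 137.3]
tcp_rot: [-180.0, -0.0, 93.0]
ft_force: [-0.5, -0.1, 7.0]
finger_gap: 49.4
grip_force: 42.6
```

Call:
send_rows([
  [[0,0,-0.004],[0,0,-0.06]],
  [[0,0,-0.008],[0,0,-0.12]],
  [[0,0,-0.012],[0,0,-0.18]],
  [[0,0,-0.012],[0,0,-0.18]],
])

```text
time: 19.15
tool_pos: [591.5, -62.8, 136.9]
tcp_rot: [-180.0, -0.0, 82.7]
ft_force: [-2.1, -1.4, 7.4]
finger_gap: 49.5
grip_force: 42.6
```

```bash
python3 -c "
from h import *
s=sense();print(s['ft_force'].round(1),s['wrist_torque'].round(3),s['tool_pos'].round(2),s['tcp_rot'].round(2))"
```

```text
[-2.1 -1.4  7.4] [-0.087  0.107 -0.092] [591.51 -62.77 136.92] [-1.7998e+02 -4.0000e-02  8.2690e+01]
```

Call:
send_rows([
  [[0,0,-0.004],[0,0,-0.06]],
  [[0,0,-0.008],[0,0,-0.12]],
  [[0,0,-0.012],[0,0,-0.18]],
  [[0,0,-0.016],[0,0,-0.24]],
  [[0,0,-0.02],[0,0,-0.3]],
  [[0,0,-0.022],[0,0,-0.34]],
  [[0,0,-0.022],[0,0,-0.34]],
])

```text
time: 20.02
tool_pos: [591.5, -62.7, 136.2]
tcp_rot: [-180.0, -0.0, 63.2]
ft_force: [-1.8, -0.1, 6.9]
finger_gap: 49.8
grip_force: 42.6
```

Call:
send_rows([
  [[0,0,-0.004],[0,0,-0.06]],
  [[0,0,-0.008],[0,0,-0.12]],
  [[0,0,-0.012],[0,0,-0.17]],
  [[0,0,-0.012],[0,0,-0.17]],
])

```text
time: 20.52
tool_pos: [591.6, -62.7, 135.9]
tcp_rot: [-180.0, -0.0, 53.5]
ft_force: [-0.5, -0.7, 7.7]
finger_gap: 49.5
grip_force: 42.6
```

```bash
python3 -c "
from h import *
s=sense();print(s['ft_force'].round(1),s['wrist_torque'].round(3),s['tool_pos'].round(2),s['tcp_rot'].round(2))"
```

```text
[-0.5 -0.7  7.7] [-0.044  0.136 -0.064] [591.62 -62.7  135.94] [-1.7997e+02 -3.0000e-02  5.3490e+01]
```

Call:
send_rows([
  [[0,0,-0.003],[0,0,-0.05]],
  [[0,0,-0.006],[0,0,-0.1]],
  [[0,0,-0.006],[0,0,-0.1]],
])

```text
time: 20.9
tool_pos: [591.6, -62.7, 135.7]
tcp_rot: [-180.0, -0.0, 47.8]
ft_force: [-1.0, -0.5, 7.0]
finger_gap: 49.5
grip_force: 42.6
```

Call:
send_rows([
  [[0,0,-0.003],[0,0,-0.05]],
  [[0,0,-0.006],[0,0,-0.1]],
  [[0,0,-0.006],[0,0,-0.1]],
])

```text
time: 21.28
tool_pos: [591.7, -62.7, 135.6]
tcp_rot: [-180.0, -0.0, 42.0]
ft_force: [-1.0, -0.1, 7.3]
finger_gap: 49.4
grip_force: 42.6
```

```bash
python3 -c "
from h import *
s=sense();print(s['ft_force'].round(1),s['wrist_torque'].round(3),s['tool_pos'].round(2),s['tcp_rot'].round(2))"
```

```text
[-1.  -0.1  7.3] [-0.016  0.041 -0.114] [591.7  -62.66 135.57] [-1.7997e+02 -4.0000e-02  4.2030e+01]
```

Call:
send_rows([
  [[0,0,-0.003],[0,0,-0.05]],
  [[0,0,-0.005],[0,0,-0.1]],
  [[0,0,-0.005],[0,0,-0.1]],
])

```text
time: 21.65
tool_pos: [591.8, -62.6, 135.5]
tcp_rot: [-180.0, -0.0, 36.3]
ft_force: [-0.0, -0.4, 6.8]
finger_gap: 49.6
grip_force: 42.6
```

```bash
python3 -c "
from h import *
s=sense();print(s['ft_force'].round(1),s['wrist_torque'].round(3),s['tool_pos'].round(2),s['tcp_rot'].round(2))"
```

```text
[-0.  -0.4  6.8] [-0.038  0.065 -0.149] [591.75 -62.61 135.52] [-1.7997e+02 -4.0000e-02  3.6300e+01]
```

Call:
send_rows([
  [[0,0,0],[0,0,-0.05]],
  [[0,0,0],[0,0,-0.09]],
  [[0,0,0],[0,0,-0.09]],
])

```text
time: 22.02
tool_pos: [591.7, -62.6, 135.5]
tcp_rot: [-180.0, -0.0, 31.1]
ft_force: [-0.7, 0.2, 6.6]
finger_gap: 49.4
grip_force: 42.6
```

```bash
python3 -c "
from h import *
s=sense();print(s['ft_force'].round(1),s['wrist_torque'].round(3),s['tool_pos'].round(2),s['tcp_rot'].round(2))"
```

```text
[-0.7  0.2  6.6] [-0.049  0.044 -0.123] [591.74 -62.61 135.49] [-1.7996e+02 -4.0000e-02  3.1150e+01]
```

The height stopped at 135.5 while the turn went on, so the flange is on the ring. Unloading, letting go and backing off.

Call:
send_rows([
  [[0,0,0.012],[0,0,0]],
  [[0,0,0.012],[0,0,0]],
])

```text
time: 22.28
tool_pos: [591.7, -62.7, 135.5]
tcp_rot: [-180.0, -0.0, 31.2]
ft_force: [0.5, -0.6, 5.1]
finger_gap: 49.8
grip_force: 42.4
```

Call:
send_rows([
  [[0,0,0],[0,0,0]],
  [[0,0,0],[0,0,0]],
  [[0,0,0],[0,0,0]],
  [[0,0,0],[0,0,0]],
  [[0,0,0.3],[0,0,0]],
  [[0,0,1.0],[0,0,0]],
  [[0,0,2.0],[0,0,0]],
  [[-0.5,1.0,3.0],[0,0,0]],
  [[-1.5,2.5,3.5],[0,0,0]],
  [[-2.5,4.0,3.5],[0,0,0]],
], fingers=0)

```text
time: 23.52
tool_pos: [517.0, 57.6, 243.1]
tcp_rot: [179.9, -0.2, 31.1]
ft_force: [0.5, -0.1, -0.5]
finger_gap: 85.1
grip_force: 0.0
```

Call:
send_rows([
  [[-0.8,1.5,0],[0,0,0]],
  [[-1.6,3.0,0],[0,0,0]],
  [[-1.6,3.0,0],[0,0,0]],
  [[-1.6,3.0,0],[0,0,0]],
])

```text
time: 24.02
tool_pos: [469.0, 146.5, 240.9]
tcp_rot: [180.0, -0.1, 31.2]
ft_force: [-0.6, 0.2, 0.1]
finger_gap: 85.1
grip_force: 0.0
```

```bash
python3 - <<'E'
from h import *
o=[]
for c in("top","side"):
    s=mean(c,3);x,y=591.7,-62.6
    p=proj(s,np.array([[x,y,130.]]))[0].round().astype(int)
    u0,v0=p[0]-20,p[1]-22
    im=cv2.resize(s["m"][v0:v0+40,u0:u0+40].astype(np.uint8)[:,:,::-1],(400,400),interpolation=cv2.INTER_CUBIC)
    q=((proj(s,circ(x,y,168-12.5-.0-17.5+1e-9-4,33))-[u0,v0]+.5)*10).astype(int)
    cv2.polylines(im,[q],True,(0,255,0),1)
    o.append(im)
    print(c,[(z,fit([s],[(z,33)],(x,y),6)) for z in(134,136,138)])
cv2.imwrite("pics/end.png",np.hstack(o))
E
```

```text
top [(134, (np.float64(592.7), np.float64(-60.6), np.float64(55.5))), (136, (np.float64(592.2), np.float64(-60.6), np.float64(55.5))), (138, (np.float64(591.7), np.float64(-60.6), np.float64(55.3)))]
side [(134, (np.float64(589.7), np.float64(-66.6), np.float64(52.0))), (136, (np.float64(588.7), np.float64(-68.6), np.float64(51.8))), (138, (np.float64(588.2), np.float64(-68.6), np.float64(49.3)))]
```

View pics/end.png

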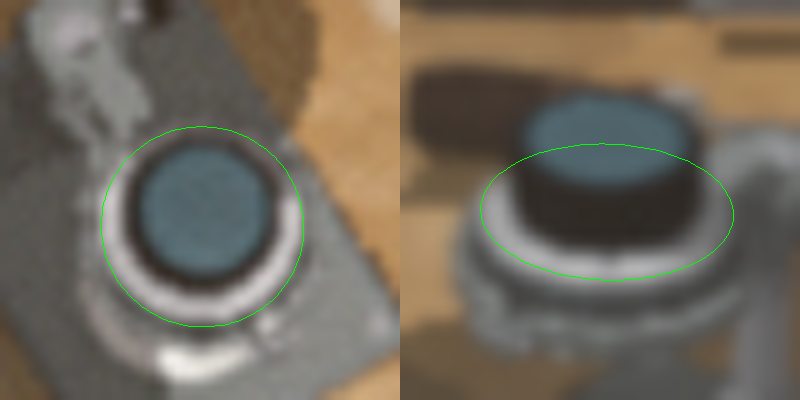

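The eyepiece sits level and flush: its flange edge matches the circle predicted at z = 134 mm, with its centre at (203,225) in the top crop and (607,212) in the side crop. The 2.2 mm descent from the start fits a flush flange.

```bash
python3 -c "
from bench import order
print(order.hand_in())"
```

```text
the job is handed in; nothing more can be done
None
```

The eyepiece is screwed home in the ring with its flange flush, going by its measured height and the final pictures. It has been released and the job handed in at about 24 s; no verdict came back.

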